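# Fit the last spice jar into the sliding-lid box

### The job

Put the standing jar of yellow spice into the wooden spice box: lay it flat in the row between the red and the green jar, rolling them apart as needed, so that nothing stands proud and the lid passes over all three. Then slide the lid fully shut, and if it meets a jar do not force it: press that jar down first. Leave the pepper mill and the cream coffee capsule beside the box where they stand.

Things in the scene. Friction and masses are not known exactly. Their poses are not given: they have to be found in the camera images.
- spice_box: Wooden box open at the top, fixed to the worktop. Origin under the centre of its base; z up, y along the row of jars. Outside 136 mm (x) by 153 mm (y); walls 9 mm, floor 6 mm thick. The side walls (+x, -x) and the end wall at -y are 62.5 mm high; the end wall at +y is 52 mm high, as the lid runs over it.
- box_bay (a point): Centre of the box's inner floor, 6 mm above the worktop; axes as the box. Inside it is 118 mm (x) by 135 mm (y), and 46.5 mm from this floor to the lid's underside. Three 44 mm jars lying along x fill the row with 3 mm to spare.
- box_lid (a joint): Sliding wooden lid, a 5 mm board 125 mm wide and 148 mm long in grooves of the side walls, underside 53 mm above the worktop. Value in m: 0 fully shut, growing to 0.125 as it is pulled out towards +y of the box; starts 0.112 to 0.125. Its leading edge is at y = value - 0.0675 in the box's frame. It slides with about 1.5 N and stays where it is left.
- lid_pull (a point): Middle of the pull on the lid: a wooden bar 70 mm long (box x), 14 mm wide (box y), standing 15 mm above the upper face of the lid. The point lies at the centre of the bar, 7.5 mm above that face, 22 mm from the lid's outer end.
- jar_yellow_mid (a point): Glass spice jar with yellow spice and a black cap, 140 g, 44 mm in diameter, 96 mm tall, standing upright on the worktop; the cap (42 mm across) is its upper 18 mm. The point lies on its axis half-way up; its z axis points from the foot to the cap.
- jar_red_mid (a point): A like jar (44 by 96 mm) with dull red spice, lying loose in the box along box x at the +y end of the row, cap towards -x of the box; it can roll along the row. Point on its axis half-way along; z from foot to cap. The gap between the red and green jars is about 24 to 32 mm at the start; with both rolled against the ends it is 47 mm.
- jar_green_mid (a point): A like jar (44 mm by 96 mm) with grey-green herbs, lying loose in the box along box x at the -y end of the row, cap towards -x of the box. Point and axes as for the red jar.
- mill: Bystander: brown wooden pepper mill, 58 mm across, 170 mm tall, upright. Origin at the centre of its foot.
- pod: Bystander: cream-coloured coffee capsule, 54 mm across, 34 mm tall. Origin at the centre of its foot.
Things that resemble listed ones, but are neither listed nor needed, are in the scene too. What is shaped like the part that bears jar_green_mid but pink is not meant.

How it is judged:
By the outcome, as a careful person would: the job done as asked, in the order asked, and still so for the second after the job is handed in, with the robot touching nothing.
It also fails if it takes over 72 s, if anything falls off the work surface, if the arm or the gripper's body presses on something with over 40 N, if the wrist force passes 120 N, or if a joint passes its speed limit or range.

### The arm

A 6-joint arm with a two-finger parallel gripper is mounted at the origin on a cart in front of the work surface, level with it; the furniture and walls round the work are solid. World frame = base frame: x ahead of the robot, y to its left, z up, the work surface at z = 0. Lengths are in m, angles in rad, forces in N, time in s.
With the tool pointing down it reaches from about 0.325 to 1 m from the base axis. Payload 5.1 kg.
Tool frame: the origin (TCP) lies midway between the tips of the shut fingers; the grasp point (between the pads) lies hold_point_z behind it (hold_point_z is the distance from the TCP to the grasp point, in m); z points along the fingers, y is the line along which they close (so a half turn about z gives the same grasp; the last joint's range is limited). The gripper opens to 85 mm and grips with 20 to 120 N. Pads are 22 mm wide; open, the fingers measure 114 mm over their backs; the gripper's body (76 mm by 85 mm) begins 54 mm behind the grasp point. The pads swing forward as they close: fully open they stand 13 mm farther back than shut.
Start: joints at [-1.248, 0.124, 1.65, -0, 1.367, -0.083], TCP at [0.257, -0.597, 0.231] pointing down, gripper open.
Joint ranges: [-2.61, 2.61], [-1.02, 2.33], [0.03, 2.71], [-1.35, 4.49], [0.32, 2.68], [-2.91, 2.91]. Speed limits (rad/s): [2.57, 2.57, 3.14, 3.14, 3.14, 3.14].

### API

Orientations are given as a 3x3 rotation matrix whose columns are the frame's x, y, z axes.
In Python, from station import * gives the robot as it stands.
- The arm moves only by the shell command python3 -m jog 'ROWS' [FORCE]. ROWS is JSON, a list of rows, each a list of 7 numbers: the shift along the tool's x, y, z in mm, then the turn, a rotation vector about the tool's x, y, z in rad, then the closure in counts, from 0 (fully open) to 255 (shut). A call has 1 to 5 rows; each row is the pose to reach, as a shift and turn from the pose commanded when the call began, along the tool's axes at that moment; what a row does not reach only later rows make up. A row lasts 1/8 s, in which the tool goes at most 62.5 mm and 10.7 degrees, less where a joint would pass 70% of its speed; a pose out of reach is approached as far as the arm can. A call with a gripper value outside its range is refused whole. The fingers move at their own pace and stop on an object; FORCE is the grip in N (left out, the last holds). Time passes only in rows, so rows that repeat a pose let the fingers close. It gives the time, the measured TCP pose, the force, the opening and the grip force at its end, in the units of the state.
- get_state(): the state, without advancing time (a new reading comes with each control period).
- snapshot(name): name is "side" or "top" or "wrist"; returns a dict with "image" (420x560x3 uint8, blue, green, red), "depth" (420x560 float32, m along the optical axis (not along the pixel's ray), 0 where there is no reading), "fx", "fy", "cx", "cy" (pixels), "dist" ([k1, k2, p1, p2, k3] as OpenCV has them; the pictures are not rectified), "cam_to_world" (4x4, takes a point from camera to world coordinates); the wrist camera has in their place "mount" (4x4, takes a point from camera to tool coordinates, whose origin is the TCP and whose axes are the flange's). Camera axes: x right, y up, looking along -z (the intrinsics and any distortion apply to the point x, -y, -z); pixel columns grow to the right and rows downward; lengths in m; the calibration is good to about 2 mm. A picture is of the moment at which its call begins: read the wrist's pose just before it.
- sign_off(): hands the job in; it is judged then, once.
The state is a dict: "time": time; "joints": joint angles; "qvel": joint speeds; "joint_torque": joint torques, N m; "eef_pos": TCP position; "tcp_rot": TCP orientation; "wrist_force": force on the tool from outside, world axes, zero at the start; "moment": the same for the moment, N m; "opening": opening from 0.0 (shut) to 1.0 (fully open); "grasp_force": force on a finger pad.
Only numpy, scipy, OpenCV 4.12 (cv2) and the standard library are available. Lean on these libraries where they do the work, as an engineer would, in place of code of your own. Each camera call takes 0.05 s, during which the arm holds its last target. There are 200 camera calls.

## Working session

There is one attempt and no reset: what is moved stays moved. The work goes in short steps, Python scripts to look and compute and a shell command to move; the robot and the scene stay as the last step left them, time stands still between calls to the robot, and variables do not carry over. Pictures are saved under pics/ and viewed, at most 14 in all, crops included, and the job is handed in when it is done.

```bash
mkdir -p pics; ls; python3 - <<'E'
from station import *
import cv2,numpy as np,pickle
s=get_state();print({k:np.round(v,3).tolist() for k,v in s.items()})
d={n:snapshot(n) for n in("top","side")}
pickle.dump(d,open('d.pkl','wb'))
for n in d:
  cv2.imwrite(f'pics/{n}.png',d[n]['image']);print(n,np.round(d[n]['cam_to_world'],3).tolist(),d[n]['fx'],d[n]['dist'])
print(hold_point_z if 'hold_point_z' in globals() else [g for g in globals() if g[0]!='_'])
E
```

```text
pics
{'time': 0.0, 'joints': [-1.248, 0.125, 1.652, -0.0, 1.367, -0.083], 'qvel': [-0.001, 0.002, -0.0, 0.0, 0.0, -0.001], 'joint_torque': [0.001, -42.361, -36.545, 0.0, 0.007, -0.0], 'eef_pos': [0.256, -0.597, 0.23], 'tcp_rot': [[0.919, 0.395, -0.001], [0.395, -0.919, 0.002], [0.0, -0.002, -1.0]], 'wrist_force': [-0.415, 0.046, -0.213], 'moment': [0.02, -0.003, -0.003], 'grasp_force': 0.0, 'opening': 1.003}
top [[0.006, 0.997, -0.081, 0.502], [-0.999, 0.003, -0.034, -0.195], [-0.034, 0.081, 0.996, 0.937], [0.0, 0.0, 0.0, 1.0]] 385.4990057420965 [0.01664115 0.         0.         0.         0.        ]
side [[0.973, 0.125, -0.192, 0.39], [-0.229, 0.471, -0.852, -0.931], [-0.015, 0.873, 0.487, 0.5], [0.0, 0.0, 0.0, 1.0]] 527.0336444466312 [-0.02420538  0.          0.          0.          0.        ]
0.0187
```

View pics/top.png

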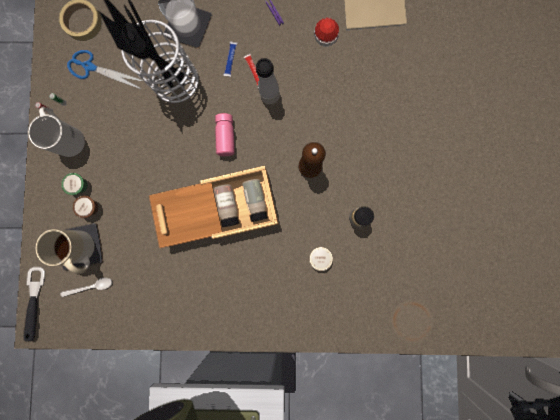

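View pics/side.png

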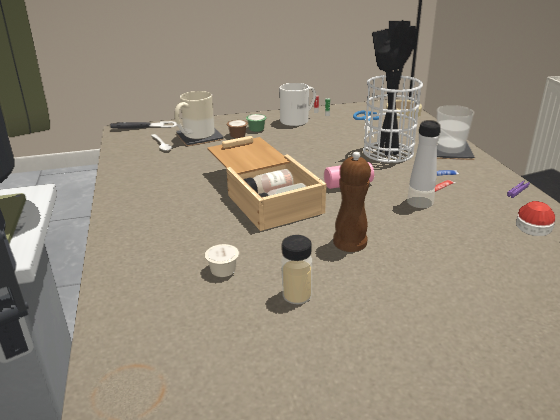

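The top view shows the box at about (240,203) with its lid drawn out to the left. The red jar is at (228,203), the green at (256,200), the yellow jar's cap at (362,216), the mill at (313,155) and the pod at (320,259). The pink decoy lies outside the box at (225,133).

```bash
cat > h.py <<'E'
import numpy as np,cv2,pickle
from station import *
def cam(s,st=None):
    K=np.array([[s['fx'],0,s['cx']],[0,s['fy'],s['cy']],[0,0,1]])
    if 'mount' in s:
        T=np.eye(4);T[:3,:3]=st['tcp_rot'];T[:3,3]=st['eef_pos'];T=T@s['mount']
    else:T=s['cam_to_world']
    return K,np.array(s['dist'],float),np.array(T)
def rays(s,px,st=None):
    K,D,T=cam(s,st)
    u=cv2.undistortPoints(np.array(px,np.float64).reshape(-1,1,2),K,D)[:,0]
    r=np.c_[u[:,0],-u[:,1],-np.ones(len(u))]
    return T[:3,3],r@T[:3,:3].T
def onz(s,px,z,st=None):
    o,r=rays(s,px,st);return o+r*((z-o[2])/r[:,2])[:,None]
def cloud(s,st=None):
    h,w=s['depth'].shape
    v,u=np.mgrid[:h,:w]
    o,r=rays(s,np.c_[u.ravel(),v.ravel()],st)
    P=o+r*s['depth'].reshape(-1,1);P[s['depth'].ravel()==0]=np.nan
    return P.reshape(h,w,3)
E
python3 - <<'E'
from h import *
d=pickle.load(open('d.pkl','rb'));s=d['top'];P=cloud(s)
print('table',P[300,200],P[250,400])
z=P[...,2]
sub=lambda a,b,c,e:(slice(a,b),slice(c,e))
m=np.zeros(z.shape,bool);R=sub(155,255,145,285);m[R]=(z[R]>.045)&(z[R]<.09)
n,l,st,c=cv2.connectedComponentsWithStats(m.astype(np.uint8));i=1+st[1:,4].argmax();m=l==i
r=cv2.minAreaRect(P[m][:,:2].astype(np.float32)*1000);print('box+lid',r,cv2.boxPoints(r).tolist(),np.percentile(z[m],[5,25,50,75,95]))
for nm,R in dict(jar=sub(195,240,345,380),mill=sub(135,185,295,330),pod=sub(243,275,305,338)).items():
    q=P[R].reshape(-1,3);t=np.nanpercentile(q[:,2],98);k=q[q[:,2]>t-.012]
    print(nm,t,(k[:,:2].max(0)+k[:,:2].min(0))/2,np.ptp(k[:,:2],axis=0))
im=cv2.resize(s['image'][150:260,140:290],None,fx=5,fy=5,interpolation=cv2.INTER_CUBIC);cv2.imwrite('pics/crop.png',im)
E
```

```text
table [ 0.35233423  0.04180372 -0.00068041] [ 0.47521665 -0.43708819  0.00097715]
box+lid ((571.72412109375, 3.655303955078125), (136.58236694335938, 277.102294921875), 13.209939956665039) [[473.5782775878906, 122.93439483642578], [536.9016723632812, -146.83555603027344], [669.8699951171875, -115.62378692626953], [606.5465698242188, 154.1461639404297]] [0.05555618 0.0575753  0.05889243 0.06080211 0.06593076]
jar 0.0981190473943274 [ 0.55195055 -0.33688328] [0.04131322 0.03918436]
mill 0.1602516209098444 [ 0.67790954 -0.22539046] [0.04188974 0.04340436]
pod 0.035958651392782634 [ 0.45635103 -0.24723565] [0.05090779 0.05120528]
```

View pics/crop.png

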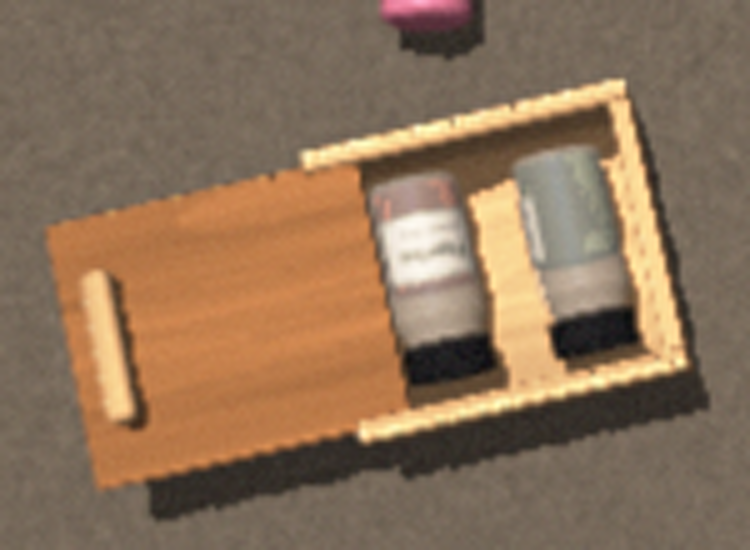

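The crop shows the lid's front edge at crop x≈385, the red jar (430,280) just clear of it, and the green jar (577,250). The gap between them is about 30 mm, and the box yaw is about 13° (width measures 137 mm, which is right). I'll go above the box first, to roll the jars apart.

```bash
python3 -m jog '[[258,-183,0,0,0,0,0],[258,-183,0,0,0,0,0],[258,-183,0,0,0,0,0],[258,-183,0,0,0,0,0],[258,-183,0,0,0,0,0]]'; python3 -m jog '[[258,-183,0,0,0,0.176,200],[258,-183,0,0,0,0.176,255],[258,-183,0,0,0,0.176,255],[258,-183,0,0,0,0.176,255],[258,-183,0,0,0,0.176,255]]'
python3 -m jog '[[258,-183,0,0,0,0.0,255]]' >/dev/null --help 2>&1 | head -3
cat > look.py <<'E'
import sys
from h import *
st=get_state();s=snapshot('wrist');cv2.imwrite(f'pics/{sys.argv[1]}.png',s['image']);pickle.dump((st,s),open(sys.argv[1]+'.pkl','wb'))
print(np.round(st['eef_pos'],4),np.round(st['tcp_rot'],3).tolist(),np.round(st['joints'],2),st['time'],st['opening'],np.round(st['wrist_force'],1))
E
python3 look.py w1
```

```text
time: 0.72
eef_pos: [0.4199, -0.3285, 0.2309]
tcp_rot: [[0.919, 0.394, -0.0], [0.394, -0.919, 0.0], [-0.0, -0.0, -1.0]]
wrist_force: [0.5, 0.2, -0.2]
opening: 0.999
grasp_force: 0.0
time: 1.35
eef_pos: [0.5808, -0.065, 0.2309]
tcp_rot: [[0.974, 0.228, -0.0], [0.228, -0.974, -0.0], [-0.0, -0.0, -1.0]]
wrist_force: [0.9, -0.8, -0.1]
opening: 0.002
grasp_force: 0.0
[ 0.5808 -0.065   0.2309] [[0.974, 0.228, -0.0], [0.228, -0.974, -0.0], [-0.0, -0.0, -1.0]] [-0.2  -0.02  1.8  -0.    1.36  1.14] 1.35 0.0019487308269755252 [ 0.9 -0.8 -0.1]
```

View pics/w1.png

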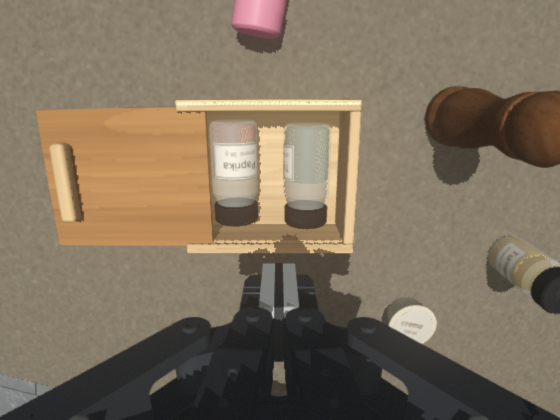

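The wrist view shows the box well: wall corners at (177,101), (361,101), (188,252) and (352,252), red jar spanning columns 210–259, green 284–329, lid edge at column ≈208.

```bash
python3 - <<'E'
from h import *
st,s=pickle.load(open('w1.pkl','rb'))
c=onz(s,[(177,101),(361,101),(352,252),(188,252)],.0625,st)[:,:2];print(c.round(4),[np.linalg.norm(c[i]-c[(i+1)%4]).round(4) for i in range(4)])
P=cloud(s,st);m=np.zeros(P.shape[:2],bool);m[90:258,165:370]=1
# -y face + side walls
ctr=c.mean(0);ey=(c[0]+c[3]-c[1]-c[2]);ey/=np.linalg.norm(ey);ex=np.array([ey[1],-ey[0]])
print('centre',ctr,'yaw',np.degrees(np.arctan2(ex[1],ex[0])))
f=lambda p:np.c_[(p[:,:2]-ctr)@ex,(p[:,:2]-ctr)@ey]*1000
print('lid edge',f(onz(s,[(208,130),(211,230)],.058,st)))
print('pull',onz(s,[(64,183)],.073,st),f(onz(s,[(64,183)],.073,st)))
for n,(a,b) in dict(red=(205,265),green=(279,333)).items():
    q=P[130:215,a:b].reshape(-1,3);q=q[(q[:,2]>.043)&(q[:,2]<.054)];g=f(q)
    print(n,np.median(g,0),q[:,2].max(),len(q),np.percentile(g[:,1],[2,98]))
g=onz(s,[(312,280)],.0,st)
E
```

```text
[[ 0.6343  0.0323]
 [ 0.6685 -0.1144]
 [ 0.5382 -0.1452]
 [ 0.5036  0.0021]] [np.float64(0.1506), np.float64(0.1339), np.float64(0.1513), np.float64(0.1341)]
centre [ 0.58614437 -0.05632945] yaw 13.180924797884678
lid edge [[ 43.00909987  51.74315288]
 [-47.03003803  53.95566399]]
pull [[0.54700451 0.11555117 0.073     ]] [[  1.08465702 176.27732898]]
red [ 7.39436452 33.34681526] 0.05397755561915579 2868 [18.55319275 49.54672729]
green [  7.19747425 -33.66094366] 0.052394407943278376 2852 [-49.47911393 -18.91208797]
```

```bash
python3 -m jog '[[10,-7,60,0,0,0,255],[10,-7,120,0,0,0,255],[10,-7,165,0,0,0,255],[10,-7,180,0,0,0,255],[10,-7,180,0,0,0,255]]' 20; python3 -m jog '[[0,0,7,0,0,0,255],[0,0,14,0,0,0,255],[0,0,15,0,0,0,220],[0,0,15,0,0,0,190],[0,0,15,0,0,0,180]]'; python3 -m jog '[[0,0,0,0,0,0,178],[0,0,0,0,0,0,178],[0,0,0,0,0,0,178]]'
```

```text
time: 2.02
eef_pos: [0.588, -0.0579, 0.0509]
tcp_rot: [[0.974, 0.228, -0.001], [0.228, -0.974, 0.0], [-0.001, -0.001, -1.0]]
wrist_force: [0.4, 0.0, -0.1]
opening: 0.0
grasp_force: 0.0
time: 2.65
eef_pos: [0.5892, -0.0574, 0.0379]
tcp_rot: [[0.974, 0.228, 0.002], [0.228, -0.974, 0.001], [0.002, -0.0, -1.0]]
wrist_force: [-2.4, 2.8, 5.7]
opening: 0.289
grasp_force: 2.7
time: 3.02
eef_pos: [0.5892, -0.0573, 0.038]
tcp_rot: [[0.974, 0.228, 0.002], [0.228, -0.974, 0.001], [0.002, -0.0, -1.0]]
wrist_force: [-1.7, 4.1, 6.2]
opening: 0.301
grasp_force: 3.0
```

```bash
python3 -m jog '[[0,0,0,0,0,0,210],[0,0,-30,0,0,0,210],[0,0,-90,0,0,0,210],[0,0,-150,0,0,0,150],[0,0,-192,0,0,0,100]]'; python3 -m jog '[[0,0,0,0,0,0,0]]' ; python3 look.py w2; python3 - <<'E'
from h import *
st,s=pickle.load(open('w2.pkl','rb'))
P=cloud(s,st);c=np.array([.586,-.0565]);t=np.radians(13.2);R=np.array([[np.cos(t),np.sin(t)],[-np.sin(t),np.cos(t)]])
g=(P[...,:2]-c)@R.T*1000;z=P[...,2]
m=(abs(g[...,0])<45)&(abs(g[...,1])<66)
for x in (-20,0,20):
  k=m&(abs(g[...,0]-x)<6)
  print(x,[(y,int(1000*np.median(z[k&(abs(g[...,1]-y)<2)]))) for y in range(-64,68,4) if (k&(abs(g[...,1]-y)<2)).any()])
E
```

```text
time: 3.65
eef_pos: [0.5891, -0.0582, 0.2318]
tcp_rot: [[0.974, 0.228, 0.004], [0.228, -0.974, -0.001], [0.003, 0.002, -1.0]]
wrist_force: [0.8, -0.7, 0.1]
opening: 0.592
grasp_force: 0.0
time: 3.78
eef_pos: [0.5908, -0.0585, 0.2339]
tcp_rot: [[0.974, 0.228, 0.009], [0.228, -0.974, -0.002], [0.009, 0.004, -1.0]]
wrist_force: [0.3, -0.4, -0.3]
opening: 0.801
grasp_force: 0.0
[ 0.5908 -0.0585  0.2339] [[0.974, 0.228, 0.009], [0.228, -0.974, -0.002], [0.009, 0.004, -1.0]] [-0.19 -0.01  1.78 -0.    1.36  1.15] 3.775 0.8007444896431857 [ 0.3 -0.4 -0.3]
-20 [(-64, 6), (-60, 34), (-56, 39), (-52, 43), (-48, 46), (-44, 47), (-40, 49), (-36, 48), (-32, 48), (-28, 46), (-24, 44), (-20, 39), (-16, 7), (-12, 6), (-8, 6), (-4, 6), (0, 6), (4, 5), (8, 6), (12, 6), (16, 6), (20, 6), (24, 7), (28, 40), (32, 44), (36, 46), (40, 47), (44, 48), (48, 48), (52, 48), (56, 58), (60, 58), (64, 58)]
0 [(-64, 298), (-60, 297), (-56, 296), (-52, 294), (-48, 293), (-44, 49), (-40, 261), (-36, 260), (-32, 49), (-28, 47), (-24, 45), (-20, 42), (-16, 33), (-12, 6), (-8, 6), (-4, 6), (0, 6), (4, 6), (8, 6), (12, 6), (16, 6), (20, 6), (24, 33), (28, 42), (32, 261), (36, 48), (40, 293), (44, 294), (48, 295), (52, 297), (56, 298), (60, 297), (64, 58)]
20 [(-64, 306), (-60, 307), (-56, 298), (-52, 284), (-48, 288), (-44, 285), (-40, 278), (-36, 307), (-32, 312), (-28, 314), (-24, 317), (-20, 316), (-16, 312), (-12, 312), (-8, 313), (-4, 313), (0, 312), (4, 312), (8, 312), (12, 314), (16, 317), (20, 314), (24, 312), (28, 308), (32, 278), (36, 284), (40, 288), (44, 284), (48, 50), (52, 305), (56, 305), (60, 303), (64, 301)]
```

View pics/w2.png

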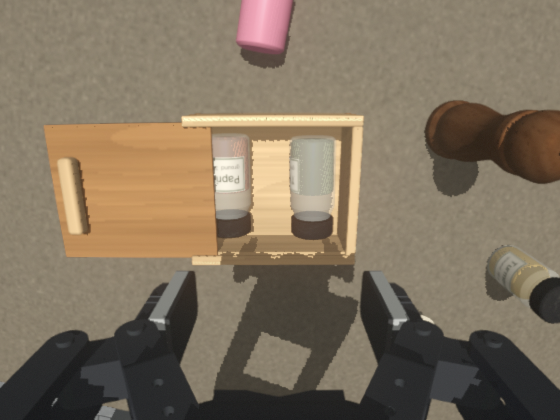

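The gap is now about 40 mm: the red jar is against its end and green is about 7 mm from its own (columns 213–250 and 291–334). The yellow jar's wedge will do the rest, so next I transfer to the yellow jar.

```bash
python3 -m jog '[[-150,234,-15,0,0,0,0],[-150,234,-15,0,0,0,0],[-150,234,-15,0,0,0,0],[-150,234,-15,0,0,0,0],[-150,234,-15,0,0,0,0]]'; python3 -m jog '[[-75,117,0,0,0,-0.698,0],[-75,117,0,0,0,-0.698,0],[-75,117,0,0,0,-0.698,0],[-75,117,0,0,0,-0.698,0],[-75,117,0,0,0,-0.698,0]]'; python3 -m jog '[[0,0,0,0,0.61,0,0],[0,0,0,0,0.61,0,0],[0,0,0,0,0.61,0,0],[0,0,0,0,0.61,0,0]]';python3 look.py w3
```

```text
time: 4.45
eef_pos: [0.4934, -0.3222, 0.2407]
tcp_rot: [[0.974, 0.225, -0.003], [0.225, -0.974, 0.002], [-0.003, -0.003, -1.0]]
wrist_force: [-0.5, -0.4, 0.7]
opening: 1.001
grasp_force: 0.0
time: 5.08
eef_pos: [0.4483, -0.4506, 0.2405]
tcp_rot: [[0.602, 0.799, -0.003], [0.799, -0.602, 0.003], [0.001, -0.004, -1.0]]
wrist_force: [-0.3, -0.3, -0.1]
opening: 1.0
grasp_force: 0.0
time: 5.58
eef_pos: [0.4478, -0.4511, 0.2405]
tcp_rot: [[0.496, 0.798, 0.343], [0.651, -0.603, 0.461], [0.575, -0.006, -0.818]]
wrist_force: [0.0, 0.7, -1.0]
opening: 1.0
grasp_force: 0.0
[ 0.4478 -0.4511  0.2405] [[0.496, 0.798, 0.343], [0.651, -0.603, 0.461], [0.575, -0.006, -0.818]] [-1.1   0.21  1.62  0.54  1.61 -0.52] 5.575 1.0003481582716078 [ 0.   0.7 -1. ]
```

```bash
python3 - <<'E'
from h import *
st,s=pickle.load(open('w3.pkl','rb'));P=cloud(s,st)
d=np.hypot(P[...,0]-.552,P[...,1]+.337);k=(d<.045)
for a,b in((.02,.07),(.08,.093),(.095,.102)):
  q=P[k&(P[...,2]>a)&(P[...,2]<b)];print(a,len(q),q.mean(0),q.min(0),q.max(0))
  # circle fit
  if len(q)>20:
    A=np.c_[2*q[:,:2],np.ones(len(q))];v=np.linalg.lstsq(A,(q[:,:2]**2).sum(1),rcond=None)[0];print('circ',v[:2],np.sqrt(v[2]+v[:2]@v[:2]))
E
python3 -m jog '[[-40,16,120,0,0.61,0,0],[-40,16,120,0,0.61,0,0],[-40,16,120,0,0.61,0,0],[-40,16,120,0,0.61,0,0],[-40,16,120,0,0.61,0,0]]';python3 look.py w4
```

```text
0.02 813 [ 0.54226915 -0.34933779  0.04925075] [ 0.53095638 -0.35861889  0.02002008] [ 0.57066299 -0.32096748  0.06998746]
circ [ 0.55320353 -0.33657755] 0.021452345835034737
0.08 247 [ 0.54201054 -0.34911889  0.08675359] [ 0.53158652 -0.35772784  0.08011139] [ 0.56904663 -0.32443273  0.0929652 ]
circ [ 0.55278751 -0.33653235] 0.0207626133982171
0.095 1204 [ 0.55270223 -0.33712472  0.0961785 ] [ 0.53203029 -0.35686743  0.09501021] [ 0.57258509 -0.31628717  0.09807104]
circ [ 0.55248405 -0.3370427 ] 0.01410148248459913
time: 6.25
eef_pos: [0.4843, -0.4317, 0.1227]
tcp_rot: [[0.207, 0.801, 0.562], [0.278, -0.599, 0.751], [0.938, 0.0, -0.346]]
wrist_force: [0.5, 0.1, 0.4]
opening: 0.999
grasp_force: 0.0
[ 0.4843 -0.4317  0.1227] [[0.207, 0.801, 0.562], [0.278, -0.599, 0.751], [0.938, 0.0, -0.346]] [-1.17  0.56  1.63  0.97  1.76 -0.77] 6.25 0.9985819694127267 [0.5 0.1 0.4]
```

View pics/w4.png

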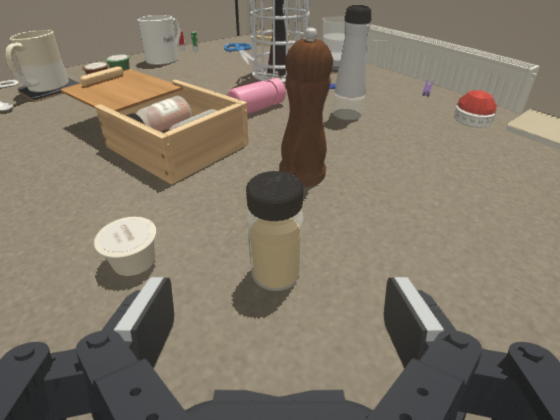

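The yellow jar stands centred between the fingers at (275,235), with the pod at (128,245) and the mill at (305,115) well clear. Going in to grasp.

```bash
python3 -m jog '[[-27,-2,30,0,0,0,0],[-27,-2,80,0,0,0,0],[-27,-2,125,0,0,0,0],[-27,-2,151,0,0,0,0],[-27,-2,151,0,0,0,0]]'; python3 -m jog '[[0,0,0,0,0,0,90],[0,0,0,0,0,0,150],[0,0,0,0,0,0,150],[0,0,0,0,0,0,150],[0,0,0,0,0,0,150]]' 35;python3 look.py w5
```

```text
time: 6.92
eef_pos: [0.5625, -0.3232, 0.046]
tcp_rot: [[0.205, 0.802, 0.561], [0.278, -0.597, 0.753], [0.939, 0.002, -0.345]]
wrist_force: [0.1, -0.1, -0.7]
opening: 1.0
grasp_force: 0.0
time: 7.55
eef_pos: [0.5617, -0.3255, 0.0456]
tcp_rot: [[0.205, 0.8, 0.564], [0.275, -0.6, 0.751], [0.939, 0.001, -0.343]]
wrist_force: [-1.0, -2.8, 3.6]
opening: 0.491
grasp_force: 37.7
[ 0.5617 -0.3255  0.0456] [[0.205, 0.8, 0.564], [0.275, -0.6, 0.751], [0.939, 0.001, -0.343]] [-1.    0.6   1.74  1.08  1.57 -0.83] 7.55 0.49062740539757277 [-1.  -2.8  3.6]
```

View pics/w5.png

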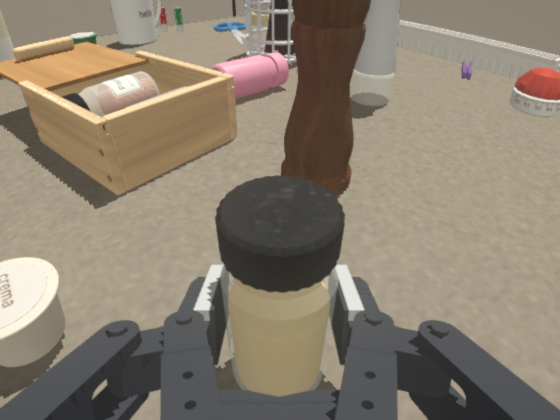

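The jar is held squarely, with the pads on its body below the cap at (280,330). Lifting and laying it flat.

```bash
python3 -m jog '[[40,0,-14,0,0,0,150],[90,0,-33,0,0,0,150],[140,0,-51,0,0,0,150],[180,0,-66,0,0,0,150],[180,0,-66,0,0,0,150]]'; python3 -m jog '[[0,0,0,0,-0.785,0,150],[0,0,0,0,-0.785,0,150],[0,0,0,0,-0.785,0,150],[0,0,0,0,-0.785,0,150],[0,0,0,0,-0.785,0,150]]';python3 -m jog '[[0,0,0,0,-0.785,0,150],[0,0,0,0,-0.785,0,150],[0,0,0,0,-0.785,0,150],[0,0,0,0,-0.785,0,150],[0,0,0,0,-0.785,0,150]]';python3 -c "
from station import *
print(get_state()['joints'])"
```

```text
time: 8.22
eef_pos: [0.5622, -0.3254, 0.24]
tcp_rot: [[0.203, 0.8, 0.564], [0.281, -0.599, 0.749], [0.938, 0.007, -0.347]]
wrist_force: [0.6, -0.2, -1.1]
opening: 0.495
grasp_force: 37.4
time: 8.85
eef_pos: [0.5622, -0.3229, 0.2363]
tcp_rot: [[0.541, 0.802, 0.251], [0.728, -0.597, 0.337], [0.421, 0.0, -0.907]]
wrist_force: [0.0, 0.4, -1.6]
opening: 0.493
grasp_force: 37.3
time: 9.48
eef_pos: [0.561, -0.3225, 0.2323]
tcp_rot: [[0.559, 0.802, -0.211], [0.755, -0.597, -0.271], [-0.343, -0.008, -0.939]]
wrist_force: [-0.8, 0.6, -2.1]
opening: 0.492
grasp_force: 37.3
[-0.46141001  0.16979247  1.62582682 -0.34664076  1.4272533   0.24178707]
```

```bash
python3 -m jog '[[214,-142,-77,0.241,0.006,0.66,150],[214,-142,-77,0.241,0.006,0.66,150],[214,-142,-77,0.241,0.006,0.66,150],[214,-142,-77,0.241,0.006,0.66,150],[214,-142,-77,0.241,0.006,0.66,150]]'; python3 -m jog '[[0,0,0,0,0,0,150]]';python3 -c "
from h import *
s=get_state();R=np.array(s['tcp_rot']);p=np.array(s['eef_pos'])
j=p+R@[-.0026,0,-.014];a=R@[.939,0,-.343]
print(j,a,np.degrees(np.arctan2(a[1],a[0])),'shift to target at jar z .09:',R.T@(np.array([.5855,-.0545,.09])-j)*1000,'down',R.T@[0,0,-1])"
```

```text
time: 10.1
eef_pos: [0.5837, -0.0559, 0.2337]
tcp_rot: [[0.916, 0.224, -0.332], [0.213, -0.974, -0.071], [-0.339, -0.006, -0.941]]
wrist_force: [0.1, -0.6, -2.0]
opening: 0.492
grasp_force: 37.3
time: 10.22
eef_pos: [0.5837, -0.0576, 0.2343]
tcp_rot: [[0.916, 0.225, -0.331], [0.213, -0.974, -0.073], [-0.339, -0.004, -0.941]]
wrist_force: [-0.3, 0.7, -1.4]
opening: 0.49
grasp_force: 37.3
[ 0.58595949 -0.05717055  0.2483946 ] [0.9741396  0.22450725 0.00430512] 12.97818708316848 shift to target at jar z .09: [ 53.85132362  -2.11553375 148.9689631 ] down [0.33905747 0.00372472 0.94075829]
```

```bash
python3 -m jog '[[20,-2,55,0,0,0,150],[40,-2,110,0,0,0,150],[54,-2,149,0,0,0,150],[54,-2,149,0,0,0,150]]'; python3 -m jog '[[3,0,9,0,0,0,150],[6,0,16,0,0,0,150],[8,0,22,0,0,0,150],[9,0,25,0,0,0,150],[9,0,25,0,0,0,150]]'; python3 look.py w6
```

```text
time: 10.72
eef_pos: [0.5804, -0.0565, 0.0726]
tcp_rot: [[0.914, 0.221, -0.339], [0.21, -0.975, -0.071], [-0.346, -0.006, -0.938]]
wrist_force: [0.5, -0.1, -1.7]
opening: 0.493
grasp_force: 37.3
time: 11.35
eef_pos: [0.584, -0.0548, 0.0503]
tcp_rot: [[0.917, 0.224, -0.33], [0.211, -0.975, -0.074], [-0.338, -0.002, -0.941]]
wrist_force: [-0.3, 0.2, -1.0]
opening: 0.498
grasp_force: 37.3
[ 0.584  -0.0548  0.0503] [[0.917, 0.224, -0.33], [0.211, -0.975, -0.074], [-0.338, -0.002, -0.941]] [-0.13  0.36  1.72 -0.12  1.39  1.26] 11.35 0.4981133414642159 [-0.3  0.2 -1. ]
```

View pics/w6.png

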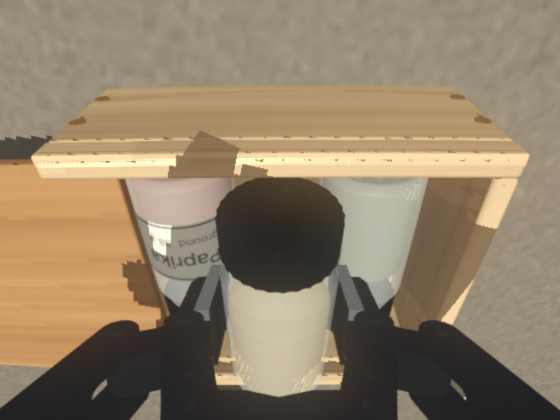

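The yellow jar hangs horizontally, centred over the gap between red (180,230) and green (370,230). The fingers are close to the jar tops. I'll lower gently until touch.

```bash
python3 -m jog '[[1,0,2,0,0,0,150],[1,0,4,0,0,0,150],[1,0,4,0,0,0,150]]'; python3 -m jog '[[1,0,2,0,0,0,150],[1,0,4,0,0,0,150],[1,0,4,0,0,0,150]]'
```

```text
time: 11.78
eef_pos: [0.5842, -0.055, 0.0469]
tcp_rot: [[0.918, 0.223, -0.329], [0.211, -0.975, -0.074], [-0.337, -0.002, -0.942]]
wrist_force: [-0.4, 1.1, 1.6]
opening: 0.494
grasp_force: 38.5
time: 12.15
eef_pos: [0.5845, -0.0549, 0.0459]
tcp_rot: [[0.918, 0.223, -0.329], [0.21, -0.975, -0.074], [-0.337, -0.001, -0.942]]
wrist_force: [-3.7, 3.9, 14.0]
opening: 0.491
grasp_force: 47.3
```

```bash
python3 -m jog '[[-1,0,-4,0,0,0,150],[-1,0,-4,0,0,0,115],[-1,0,-4,0,0,0,105],[-1,0,-4,0,0,0,100],[-1,0,-4,0,0,0,100]]'; python3 look.py w7; python3 - <<'E'
from h import *
s=snapshot('top');cv2.imwrite('pics/t7.png',cv2.resize(s['image'][150:260,140:290],None,fx=5,fy=5))
E
```

```text
time: 12.78
eef_pos: [0.5839, -0.0551, 0.0465]
tcp_rot: [[0.917, 0.223, -0.329], [0.211, -0.975, -0.074], [-0.338, -0.002, -0.941]]
wrist_force: [0.3, 0.4, 4.6]
opening: 0.607
grasp_force: 2.2
[ 0.5839 -0.0551  0.0465] [[0.917, 0.223, -0.329], [0.211, -0.975, -0.074], [-0.338, -0.002, -0.941]] [-0.13  0.36  1.72 -0.12  1.38  1.26] 12.775 0.6070452579867808 [0.3 0.4 4.6]
```

View pics/w7.png

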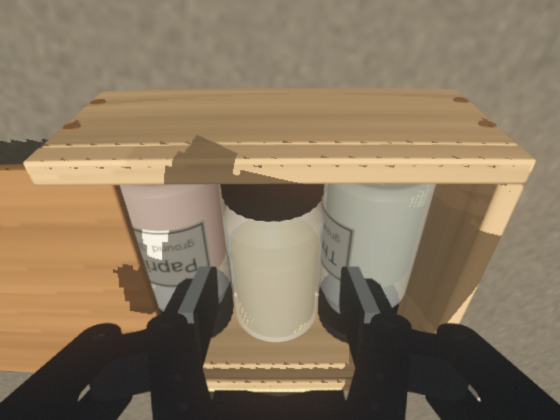

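The yellow jar has dropped between the other two, at about (275,270). Retreating up, squaring the tool, and measuring heights.

```bash
python3 -m jog '[[-14,0,-38,0,0,0,100],[-34,0,-94,0,0,0,100],[-55,0,-150,0,0,0,200],[-65,0,-180,0,0.345,0,255],[-65,0,-180,0,0.345,0,255]]'; python3 -m jog '[[0,0,0,0,0,0,255],[0,0,0,0,0,0,255]]'; python3 look.py w8; cat > prof.py <<'E'
import sys
from h import *
st,s=pickle.load(open(sys.argv[1]+'.pkl','rb'))
P=cloud(s,st);c=np.array([.586,-.0565]);t=np.radians(13.2);R=np.array([[np.cos(t),np.sin(t)],[-np.sin(t),np.cos(t)]])
g=(P[...,:2]-c)@R.T*1000;z=P[...,2]
print('tcp in box',R@(np.array(st['eef_pos'])[:2]-c)*1000)
for x in (-40,-20,0,20,40):
  k=(abs(g[...,0]-x)<5)&(z<.15)
  print(x,[(y,int(1000*np.median(z[k&(abs(g[...,1]-y)<2)]))) for y in range(-64,68,4) if (k&(abs(g[...,1]-y)<2)).any()])
E
python3 prof.py w8
```

```text
time: 13.5
eef_pos: [0.5854, -0.0559, 0.2415]
tcp_rot: [[0.975, 0.223, 0.012], [0.223, -0.975, 0.002], [0.012, 0.001, -1.0]]
wrist_force: [0.3, -0.1, -0.5]
opening: 0.003
grasp_force: 0.0
time: 13.75
eef_pos: [0.583, -0.0555, 0.2363]
tcp_rot: [[0.975, 0.223, -0.004], [0.223, -0.975, 0.002], [-0.003, -0.003, -1.0]]
wrist_force: [0.2, 0.5, -0.0]
opening: -0.003
grasp_force: 0.0
[ 0.583  -0.0555  0.2363] [[0.975, 0.223, -0.004], [0.223, -0.975, 0.002], [-0.003, -0.003, -1.0]] [-0.19 -0.02  1.79  0.    1.37  1.16] 13.75 -0.003464137309081575 [ 0.2  0.5 -0. ]
tcp in box [-2.73106524  1.63942104]
-40 [(-64, 5), (-60, 37), (-56, 42), (-52, 45), (-48, 47), (-44, 48), (-40, 48), (-36, 48), (-32, 46), (-28, 44), (-24, 40), (-20, 33), (-16, 40), (-12, 44), (-8, 47), (-4, 48), (0, 49), (4, 49), (8, 49), (12, 47), (16, 44), (20, 40), (24, 34), (28, 35), (32, 42), (36, 45), (40, 47), (44, 48), (48, 48), (52, 48), (56, 58), (60, 58), (64, 58)]
-20 [(-60, 37), (-56, 42), (-52, 46), (-48, 47), (-44, 49), (-40, 49), (-36, 48), (-32, 47), (-28, 45), (-24, 41), (-20, 35), (-16, 40), (-12, 44), (-8, 47),
[... 488 characters left out ...]
), (60, 58), (64, 58)]
20 [(-60, 38), (-56, 43), (-52, 46), (-48, 48), (-44, 49), (-40, 50), (-36, 49), (-32, 48), (-28, 46), (-24, 42), (-20, 37), (-16, 37), (-12, 43), (-8, 46), (-4, 48), (0, 49), (4, 49), (8, 49), (12, 47), (16, 45), (20, 42), (24, 34), (28, 38), (32, 44), (36, 47), (40, 49), (44, 50), (48, 50), (52, 49), (56, 57), (60, 58), (64, 58)]
40 [(-64, 6), (-60, 37), (-56, 43), (-52, 46), (-48, 48), (-44, 49), (-40, 49), (-36, 49), (-32, 48), (-28, 46), (-24, 43), (-20, 37), (-16, 35), (-12, 41), (-8, 45), (-4, 47), (0, 48), (4, 48), (8, 48), (12, 46), (16, 44), (20, 40), (24, 33), (28, 39), (32, 44), (36, 47), (40, 48), (44, 49), (48, 49), (52, 49), (56, 57), (60, 58), (64, 58)]
```

View pics/w8.png

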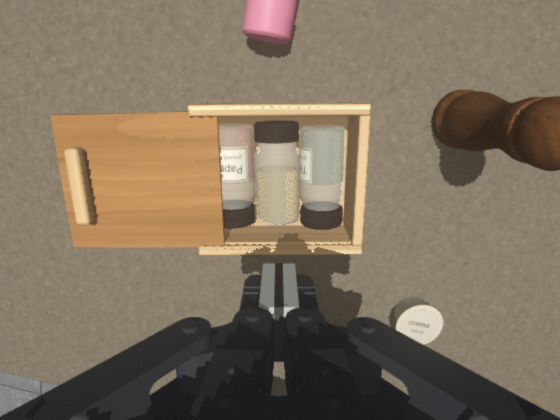

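All three jars lie flat, with tops at 48–50 mm against the lid's 53 mm: red, yellow and green are at columns 235, 277 and 322. The pull is at (78,186). I'll go behind it with shut fingers.

```bash
python3 -m jog '[[3,-60,0,0,0,0,255],[3,-120,0,0,0,0,255],[3,-180,0,0,0,0,255],[3,-211,20,0,0,0,255],[3,-211,20,0,0,0,255]]'; python3 -m jog '[[0,0,60,0,0,0,255],[0,0,115,0,0,0,255],[0,0,145,0,0,0,255],[0,0,152,0,0,0,255],[0,0,152,0,0,0,255]]'; python3 -m jog '[[0,8,0,0,0,0,255],[0,16,0,0,0,0,255],[0,16,0,0,0,0,255]]'
```

```text
time: 14.42
eef_pos: [0.538, 0.1529, 0.2151]
tcp_rot: [[0.974, 0.227, -0.006], [0.227, -0.974, 0.001], [-0.006, -0.002, -1.0]]
wrist_force: [0.7, -0.7, 0.2]
opening: -0.002
grasp_force: 0.0
time: 15.05
eef_pos: [0.5402, 0.1507, 0.0666]
tcp_rot: [[0.975, 0.223, 0.0], [0.223, -0.975, 0.002], [0.001, -0.002, -1.0]]
wrist_force: [0.0, 0.6, -0.3]
opening: 0.001
grasp_force: 0.0
time: 15.42
eef_pos: [0.5436, 0.135, 0.0672]
tcp_rot: [[0.975, 0.222, 0.002], [0.222, -0.975, 0.002], [0.002, -0.002, -1.0]]
wrist_force: [-0.5, 0.1, 0.4]
opening: -0.004
grasp_force: 0.0
```

```bash
python3 -m jog '[[0,3,3,0,0,0,255],[0,15,3,0,0,0,255],[0,30,3,0,0,0,255],[0,45,3,0,0,0,255],[0,60,3,0,0,0,255]]'; python3 -m jog '[[0,10,0,0,0,0,255],[0,20,0,0,0,0,255],[0,30,0,0,0,0,255],[0,38,0,0,0,0,255]]'; python3 -m jog '[[0,4,0,0,0,0,255],[0,8,0,0,0,0,255],[0,8,0,0,0,0,255]]';python3 -c "
from h import *
s=get_state();d=np.array(s['eef_pos'])[:2]-[.586,-.0565];print(d[0]*-.228+d[1]*.974)"
```

```text
time: 16.05
eef_pos: [0.5575, 0.0771, 0.0662]
tcp_rot: [[0.975, 0.224, 0.002], [0.224, -0.975, 0.003], [0.003, -0.002, -1.0]]
wrist_force: [-5.0, 0.7, 13.3]
opening: 0.001
grasp_force: 6.7
time: 16.55
eef_pos: [0.5662, 0.0399, 0.0662]
tcp_rot: [[0.975, 0.223, 0.003], [0.223, -0.975, 0.002], [0.003, -0.002, -1.0]]
wrist_force: [-4.7, 0.8, 12.5]
opening: 0.003
grasp_force: 6.6
time: 16.92
eef_pos: [0.5681, 0.0318, 0.0662]
tcp_rot: [[0.975, 0.223, 0.003], [0.223, -0.975, 0.001], [0.003, -0.001, -1.0]]
wrist_force: [-3.6, -1.3, 11.9]
opening: -0.008
grasp_force: 6.3
0.09007598818195757
```

```bash
python3 - <<'E'
from h import *
s=snapshot('side');cv2.imwrite('pics/s9.png',cv2.resize(s['image'][100:240,170:350],None,fx=4,fy=4,interpolation=cv2.INTER_CUBIC))
E
```

```text
(no output)
```

View pics/s9.png

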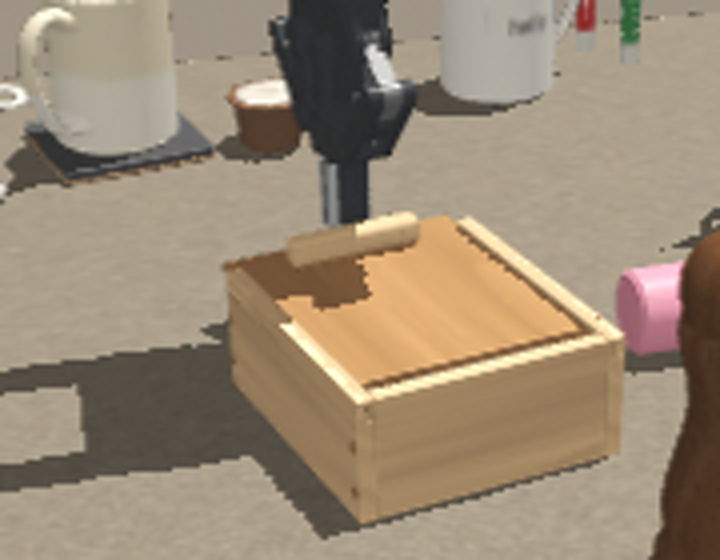

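The lid is nearly shut: the fingers are behind the pull at (345,200), and a small gap remains at the -y wall (480,370). I'll ease off the downward load and push the rest.

```bash
python3 -m jog '[[0,0,-2,0,0,0,255],[0,3,-2,0,0,0,255],[0,6,-2,0,0,0,255],[0,6,-2,0,0,0,255]]'; python3 -m jog '[[0,2,0,0,0,0,255],[0,4,0,0,0,0,255],[0,4,0,0,0,0,255]]'
```

```text
time: 17.48
eef_pos: [0.5689, 0.0264, 0.0663]
tcp_rot: [[0.975, 0.223, 0.002], [0.223, -0.975, 0.002], [0.003, -0.002, -1.0]]
wrist_force: [-0.3, 1.1, 6.2]
opening: -0.001
grasp_force: 3.5
time: 17.85
eef_pos: [0.5698, 0.0226, 0.0664]
tcp_rot: [[0.975, 0.223, 0.002], [0.223, -0.975, 0.002], [0.003, -0.002, -1.0]]
wrist_force: [-1.0, 0.1, 7.5]
opening: -0.0
grasp_force: 3.5
```

```bash
python3 -m jog '[[0,2,0,0,0,0,255],[0,3,0,0,0,0,255],[0,3,0,0,0,0,255]]'; python3 -m jog '[[0,2,0,0,0,0,255],[0,3,0,0,0,0,255],[0,3,0,0,0,0,255]]'
```

```text
time: 18.23
eef_pos: [0.5705, 0.0197, 0.0664]
tcp_rot: [[0.975, 0.223, 0.002], [0.223, -0.975, 0.002], [0.003, -0.002, -1.0]]
wrist_force: [-1.0, 1.1, 6.3]
opening: 0.002
grasp_force: 3.5
time: 18.6
eef_pos: [0.5709, 0.0178, 0.0664]
tcp_rot: [[0.975, 0.223, 0.002], [0.223, -0.975, 0.004], [0.003, -0.004, -1.0]]
wrist_force: [-1.8, 4.9, 7.3]
opening: -0.001
grasp_force: 3.9
```

```bash
python3 -m jog '[[0,1,0,0,0,0,255],[0,2,0,0,0,0,255],[0,2,0,0,0,0,255]]'; python3 -m jog '[[0,-4,0,0,0,0,255],[0,-10,-5,0,0,0,255],[0,-10,-60,0,0,0,255],[0,-10,-120,0,0,0,255],[0,-10,-170,0,0,0,255]]'; python3 -m jog '[[0,60,0,0,0,0,255],[0,60,0,0,0,0,255]]'; python3 look.py w10;python3 - <<'E'
from h import *
st,s=pickle.load(open('w10.pkl','rb'));P=cloud(s,st);c=np.array([.586,-.0565]);t=np.radians(13.2);R=np.array([[np.cos(t),np.sin(t)],[-np.sin(t),np.cos(t)]])
g=(P[...,:2]-c)@R.T*1000;z=P[...,2]
for x in(-10,10,25):
  k=(abs(g[...,0]-x)<5)&(z<.12);print([(y,int(1000*np.median(z[k&(abs(g[...,1]-y)<1)]))) for y in range(-80,90,2) if (k&(abs(g[...,1]-y)<1)).any()])
E
```

```text
time: 18.98
eef_pos: [0.5714, 0.016, 0.0664]
tcp_rot: [[0.975, 0.223, 0.002], [0.223, -0.975, 0.005], [0.003, -0.004, -1.0]]
wrist_force: [-1.9, 5.4, 8.2]
opening: -0.0
grasp_force: 3.9
time: 19.6
eef_pos: [0.568, 0.0244, 0.2368]
tcp_rot: [[0.975, 0.224, 0.0], [0.224, -0.975, 0.002], [0.001, -0.002, -1.0]]
wrist_force: [0.2, -0.1, 0.5]
opening: 0.004
grasp_force: 0.0
time: 19.85
eef_pos: [0.582, -0.0367, 0.2351]
tcp_rot: [[0.976, 0.22, 0.001], [0.22, -0.976, 0.002], [0.001, -0.001, -1.0]]
wrist_force: [-0.5, 0.7, -0.5]
opening: -0.002
grasp_force: 0.0
[ 0.582  -0.0367  0.2351] [[0.976, 0.22, 0.001], [0.22, -0.976, 0.002], [0.001, -0.001, -1.0]] [-0.16 -0.03  1.8   0.    1.37  1.19] 19.85 -0.002442193693288151 [-0.5  0.7 -0.5]
[(-76, 61), (-74, 62), (-72, 62), (-70, 62), (-68, 62), (-66, 59), (-64, 57), (-62, 58), (-60, 58), (-58, 58), (-56, 58), (-54, 58), (-52, 58), (-50, 58), (-48, 58), (-46, 58), (-44, 58), (-42, 58), (-40, 58), (-38, 58), (-36, 57), (-34, 58), (-32, 58), (-30, 58), (-28, 58), (-26, 58), (-24, 58), (-22, 58), (-20, 58), (-18, 57), (-16, 58), (-14, 58), (-12, 58), 
[... 1455 characters left out ...]
58), (-50, 58), (-48, 58), (-46, 58), (-44, 58), (-42, 58), (-40, 58), (-38, 58), (-36, 58), (-34, 58), (-32, 58), (-30, 58), (-28, 58), (-26, 58), (-24, 58), (-22, 58), (-20, 58), (-18, 57), (-16, 58), (-14, 58), (-12, 58), (-10, 58), (-8, 58), (-6, 58), (-4, 58), (-2, 58), (0, 58), (2, 58), (4, 58), (6, 58), (8, 58), (10, 58), (12, 58), (14, 57), (16, 58), (18, 58), (20, 58), (22, 58), (24, 58), (26, 58), (28, 58), (30, 58), (32, 57), (34, 57), (36, 58), (38, 57), (40, 58), (42, 58), (44, 58), (46, 58), (48, 58), (50, 58), (52, 58), (54, 58), (56, 71), (58, 72), (60, 73), (62, 73), (64, 73), (66, 72), (68, 70), (70, 58), (72, 58), (74, 58), (76, 58), (78, 58), (80, 58), (82, 58), (84, 58)]
```

View pics/w10.png

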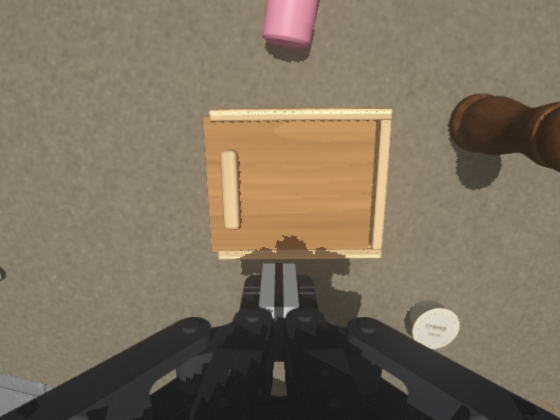

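The bar is at box y ≈ 62 mm and should be at 58.5 when fully shut, so about 3 mm remains. I'll go back, ride slightly higher so there is no downward load, and push until it stops.

```bash
python3 -m jog '[[0,-50,0,0,0,0,255],[0,-69,0,0,0,0,255],[0,-69,60,0,0,0,255],[0,-69,120,0,0,0,255],[0,-69,150,0,0,0,255]]';python3 -m jog '[[0,0,8,0,0,0,255],[0,0,15,0,0,0,255],[0,0,15,0,0,0,255]]';python3 -m jog '[[0,8,0,0,0,0,255],[0,13,0,0,0,0,255],[0,14,0,0,0,0,255],[0,14,0,0,0,0,255]]'; python3 -m jog '[[0,1,0,0,0,0,255],[0,2,0,0,0,0,255],[0,3,0,0,0,0,255],[0,3,0,0,0,0,255]]'
```

```text
time: 20.52
eef_pos: [0.563, 0.0342, 0.0801]
tcp_rot: [[0.974, 0.225, -0.007], [0.225, -0.974, 0.002], [-0.006, -0.004, -1.0]]
wrist_force: [-0.4, -0.9, 0.8]
opening: 0.001
grasp_force: 0.0
time: 20.9
eef_pos: [0.5671, 0.0333, 0.071]
tcp_rot: [[0.975, 0.224, 0.002], [0.224, -0.975, 0.002], [0.002, -0.002, -1.0]]
wrist_force: [-0.3, 0.1, -0.6]
opening: 0.001
grasp_force: 0.0
time: 21.4
eef_pos: [0.5695, 0.0194, 0.07]
tcp_rot: [[0.975, 0.223, 0.0], [0.223, -0.975, 0.002], [0.001, -0.002, -1.0]]
wrist_force: [0.4, 0.3, 1.0]
opening: -0.005
grasp_force: 0.0
time: 21.9
eef_pos: [0.5699, 0.0168, 0.0698]
tcp_rot: [[0.975, 0.223, -0.0], [0.223, -0.975, 0.002], [0.0, -0.002, -1.0]]
wrist_force: [-0.1, 0.7, 0.4]
opening: 0.001
grasp_force: 0.7
```

```bash
python3 -m jog '[[0,1,0,0,0,0,255],[0,2,0,0,0,0,255],[0,3,0,0,0,0,255],[0,3,0,0,0,0,255]]';python3 -m jog '[[0,1,0,0,0,0,255],[0,2,0,0,0,0,255],[0,3,0,0,0,0,255],[0,3,0,0,0,0,255]]'
```

```text
time: 22.4
eef_pos: [0.5704, 0.0151, 0.0698]
tcp_rot: [[0.975, 0.223, -0.001], [0.223, -0.975, 0.005], [0.0, -0.005, -1.0]]
wrist_force: [-1.3, 7.1, 2.4]
opening: -0.005
grasp_force: 3.5
time: 22.9
eef_pos: [0.5704, 0.0148, 0.0698]
tcp_rot: [[0.975, 0.222, -0.002], [0.222, -0.975, 0.01], [-0.0, -0.01, -1.0]]
wrist_force: [-2.8, 15.6, 3.0]
opening: 0.001
grasp_force: 8.0
```

```bash
python3 -m jog '[[0,-4,0,0,0,0,255],[0,-10,-5,0,0,0,255],[0,-10,-60,0,0,0,255],[0,-10,-120,0,0,0,255],[0,-10,-140,0,0,0,255]]'; python3 -m jog '[[-70,60,0,0,0,0,255],[-100,100,0,0,0,0,255],[-100,120,0,0,0,0,255],[-100,120,0,0,0,0,255]]'; python3 look.py w11;python3 - <<'E'
from h import *
st,s=pickle.load(open('w11.pkl','rb'));P=cloud(s,st);c=np.array([.586,-.0565]);t=np.radians(13.2);R=np.array([[np.cos(t),np.sin(t)],[-np.sin(t),np.cos(t)]])
g=(P[...,:2]-c)@R.T*1000;z=P[...,2]
k=(abs(g[...,0])<25)&(z<.12)
b=g[k&(z>.066)][:,1];w=g[k&(z>.0605)&(z<.066)&(g[...,1]<-60)][:,1];l=g[k&(z>.05)&(z<.0605)&(g[...,1]>0)][:,1]
print('bar',np.percentile(b,[1,50,99]),'wall',np.percentile(w,[1,99]),'lid end',np.percentile(l,99.5))
o=np.zeros((420,560,3),np.uint8);cv2.imwrite('pics/w11c.png',cv2.resize(s['image'][60:300,150:470],None,fx=2.5,fy=2.5))
E
```

```text
time: 23.52
eef_pos: [0.5716, 0.0197, 0.2158]
tcp_rot: [[0.975, 0.223, 0.009], [0.223, -0.975, 0.001], [0.009, 0.001, -1.0]]
wrist_force: [-0.3, 0.1, -0.4]
opening: -0.001
grasp_force: 0.0
time: 24.02
eef_pos: [0.4976, -0.121, 0.2091]
tcp_rot: [[0.976, 0.219, -0.001], [0.219, -0.976, 0.002], [-0.0, -0.002, -1.0]]
wrist_force: [-0.3, -0.5, -1.1]
opening: 0.003
grasp_force: 0.0
[ 0.4976 -0.121   0.2091] [[0.976, 0.219, -0.001], [0.219, -0.976, 0.002], [-0.0, -0.002, -1.0]] [-0.34 -0.17  1.98  0.    1.34  1.01] 24.025 0.00256261973682005 [-0.3 -0.5 -1.1]
bar [51.86738756 57.25130939 65.18938561] wall [-75.88419766 -66.44698204] lid end 80.56976819722478
```

View pics/w11.png

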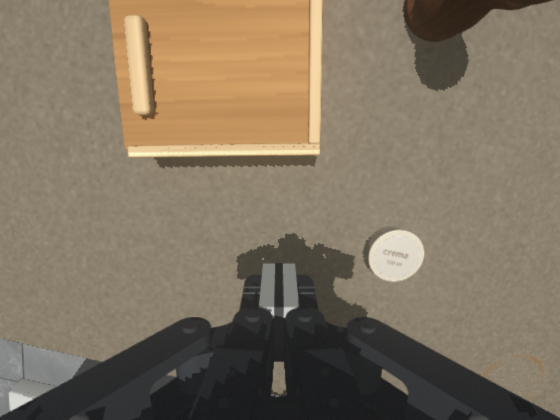

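The lid is fully shut: the bar centre is at 58.5 mm and the lid end at 80.6 mm, both as specified. The mill and pod stand where they were, and the robot touches nothing.

```bash
python3 -c "
from station import *
print(sign_off())"
```

```text
the job is handed in; nothing more can be done
None
```

The yellow jar lies flat between the red and green jars, the lid is fully shut without being forced, the pepper mill and coffee capsule were not touched, and the job was handed in at about 24 s.

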